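# Return the cold reagents to the chill tray

## Task

Put the cold reagents back into the chill tray: the large white bottle, the amber bottle, the small white bottle and the upright carton, each standing fully down on the floor of the aluminium block whose pocket is cut to its size. Never let any of these four tip over on the way. The middle-sized white bottle and the long low carton look similar but are kept at room temperature: leave both standing where they are.

Things in the scene. Friction and masses are not known exactly. Their poses are not given: they have to be found in the camera images.
- large_bottle: Largest reagent bottle, white plastic, round: body 62 mm in diameter, 130 mm high, screw cap 36 mm in diameter over the top 20 mm; up to 0.36 kg. To go into block_72. Its origin is the centre of its underside and z points up when it stands; its yaw does not matter.
- amber_bottle: Dark amber reagent bottle, round: body 52 mm in diameter, 105 mm high, black screw cap 31 mm in diameter over the top 16 mm. To go into block_61. Its origin is the centre of its underside and z points up when it stands; its yaw does not matter.
- small_bottle: Smallest reagent bottle, white, round: body 33 mm in diameter up to about 40 mm, then a shoulder and a cap 23 mm in diameter over the top 9 mm; 58 mm high. To go into block_44. Its origin is the centre of its underside and z points up when it stands; its yaw does not matter.
- upright_carton: Upright folding carton, 56 mm (its x) by 70 mm (its y), 100 mm high. To go into block_rect. Origin at the centre of its underside, z up.
- medium_bottle: Middle-sized white reagent bottle, round, 48 mm in diameter, 95 mm high, cap 30 mm in diameter: a look-alike with no block of its own, to be left standing where it is. Origin at the centre of its underside. A white power strip lies nearby (x 0.51 to 0.56 m, y -0.18 to -0.48 m), 40 mm high, plugs higher.
- low_carton: Long low folding carton, 56 mm (its x) by 110 mm (its y), 70 mm high: a look-alike with no block of its own, to be left where it is. Origin at the centre of its underside. Behind it big cardboard boxes, 190 mm high, stand from x = 0.76 m on.
- block_72: Aluminium block 96 x 96 mm, 33 mm high, with a round 72 mm pocket 25 mm deep in its middle, mouth bevelled 5 mm. One of four fixed side by side (2 x 2, 98.5 mm apart, places vary) in the white square tray, 225 mm wide, wall top 30 mm above the worktop. Origin: centre of its underside, 4 mm above the worktop; so its top is at 37 mm, the pocket floor at 12 mm.
- block_61: Aluminium block 96 x 96 mm, 33 mm high, with a round 61 mm pocket 25 mm deep in its middle, mouth bevelled 5 mm. One of four fixed side by side (2 x 2, 98.5 mm apart, places vary) in the white square tray, 225 mm wide, wall top 30 mm above the worktop. Origin: centre of its underside, 4 mm above the worktop; so its top is at 37 mm, the pocket floor at 12 mm.
- block_44: Aluminium block 96 x 96 mm, 33 mm high, with a round 44 mm pocket 25 mm deep in its middle, mouth bevelled 5 mm. One of four fixed side by side (2 x 2, 98.5 mm apart, places vary) in the white square tray, 225 mm wide, wall top 30 mm above the worktop. Origin: centre of its underside, 4 mm above the worktop; so its top is at 37 mm, the pocket floor at 12 mm.
- block_rect: Aluminium block 96 x 96 mm, 33 mm high, with a rectangular 66 mm (its x) by 80 mm (its y) pocket 25 mm deep in its middle, mouth bevelled 5 mm. One of four fixed side by side (2 x 2, 98.5 mm apart, places vary) in the white square tray, 225 mm wide, wall top 30 mm above the worktop. Origin: centre of its underside, 4 mm above the worktop; so its top is at 37 mm, the pocket floor at 12 mm.
Things that resemble listed ones, but are neither listed nor needed, are in the scene too. What is shaped like the block_rect but purple is not meant. What is shaped like the amber_bottle but red is not meant.

How it is judged:
By the outcome, as a careful person would: the job done as asked, in the order asked, and still so for the second after the job is handed in, with the robot touching nothing.
It also fails if it takes over 128 s, if anything falls off the work surface, if the arm or the gripper's body presses on something with over 40 N, if the wrist force passes 120 N, or if a joint passes its speed limit or range.

## Robot

A 6-joint arm with a two-finger parallel gripper is mounted at the origin on the work surface; the furniture and walls round the work are solid. World frame = base frame: x ahead of the robot, y to its left, z up, the work surface at z = 0. Lengths are in m, angles in rad, forces in N, time in s.
With the tool pointing down it reaches from about 0.35 to 0.975 m from the base axis. Payload 4.9 kg.
Tool frame: the origin (TCP) lies on the mounting face of the last link; the fingertips stand 173 mm ahead of it and the grasp point (between the pads) lies ctrl.pinch_z ahead of it (ctrl.pinch_z is the distance from the TCP to the grasp point, in m); z points along the fingers, y is the line along which they close (so a half turn about z gives the same grasp; the last joint's range is limited). The gripper opens to 85 mm and grips with 20 to 120 N. Pads are 22 mm wide; open, the fingers measure 114 mm over their backs; the gripper's body (76 mm by 85 mm) begins 54 mm behind the grasp point. The pads swing forward as they close: fully open they stand 13 mm farther back than shut.
Start: joints at [-1.229, 0.053, 1.613, -0, 1.476, -0.119], TCP at [0.278, -0.56, 0.405] pointing down, gripper open.
Joint ranges: [-3.01, 3.01], [-1.01, 2.22], [0.06, 2.58], [-1.02, 4.17], [0.09, 2.62], [-3.14, 3.14]. Speed limits (rad/s): [2.57, 2.57, 3.14, 3.14, 3.14, 3.14].

## Interface

Orientations are given as a rotation vector (axis times angle).
In Python, from station import telemetry, eyes, ctrl gives the robot as it stands.
- The arm moves only by the tool apply_moves, never from a script. Its argument "plan" is a list of rows, each a list of 5 numbers: the finger opening in m, from 0 to 0.0854, then the shift along the tool's x, y, z in m, then the turn about the tool's z in rad. In form: [[jaw, x, y, z, roll], ...]. A call has 1 to 12 rows; each row is the pose to reach, as a shift and turn from the pose commanded when the call began, along the tool's axes at that moment; what a row does not reach only later rows make up. A row lasts 1/12 s, in which the tool goes at most 41.7 mm and 7.16 degrees, less where a joint would pass 70% of its speed; a pose out of reach is approached as far as the arm can. A call with a gripper value outside its range is refused whole. The fingers move at their own pace and stop on an object; "newtons" is the grip in N (left out, the last holds). Time passes only in rows, so rows that repeat a pose let the fingers close. It gives the time, the measured TCP pose, the force, the opening and the grip force at its end, in the units of the state.
- telemetry.get_obs(): the state, without advancing time (a new reading comes with each control period).
- eyes.get_image(name): name is "scene" or "top" or "wrist"; returns a dict with "img" (400x640x3 uint8, blue, green, red), "range_z" (400x640 float32, m along the optical axis (not along the pixel's ray), 0 where there is no reading), "K" (3x3 intrinsics, pixels), "pose" (4x4, takes a point from camera to world coordinates); the wrist camera has in their place "hand_eye" (4x4, takes a point from camera to tool coordinates, whose origin is the TCP and whose axes are the flange's). Camera axes: x right, y down, z forward; pixel columns grow to the right and rows downward; lengths in m; the calibration is good to about 2 mm. A picture is of the moment at which its call begins: read the wrist's pose just before it.
- ctrl.finish_job(): hands the job in; it is judged then, once.
Trained networks look in a picture, given as the dict that the camera call returned (one of the last four; its "shot" number tells which), for a name from the list of things; names that differ only in an ending like _2 or _b are one class to them, and where a whole thing is asked for, a point or a joint stands for the part that bears it (a point fixed in the world has none). Each returns a list of dicts, best first, with "confidence" (0 to 1); they miss things now and then, are a little off and sometimes report something else, mostly with a low value. They report only what shows in the picture. A call takes as long as a camera call. They do not tell look-alikes from the thing itself.
- eyes.search_frame(thing, picture): "box" ([left, top, right, bottom] in pixels, round what is visible of it).
- eyes.outline_of(thing, picture): "region" (400x640 bool, what is visible of it) and "box" ([left, top, right, bottom] in pixels, round what is visible of it).
- eyes.tip_of(thing, picture): "point" ([column, row] in pixels: a listed point, or the origin of a listed thing).
The state is a dict: "t": time; "q": joint angles; "dq": joint speeds; "effort": joint torques, N m; "tool_pos": TCP position; "tool_rot": TCP orientation; "contact_force": force on the tool from outside, world axes, zero at the start; "wrist_torque": the same for the moment, N m; "opening": finger opening in m; "grip_force": force on a finger pad.
Only numpy, scipy, OpenCV 4.12 (cv2) and the standard library are available. Lean on these libraries where they do the work, as an engineer would, in place of code of your own. Each camera call takes 0.05 s, during which the arm holds its last target. There are 200 camera calls.

## Working session

There is one attempt and no reset: what is moved stays moved. The work goes in short steps, Python scripts to look and compute and a tool call to move; the robot and the scene stay as the last step left them, time stands still between calls to the robot, and variables do not carry over. Pictures are saved under pics/ and viewed, at most 14 in all, crops included, and the job is handed in when it is done.

Besides the shell and the picture viewer there is one more tool, called as a command line: name --pt "numbers of a row" for each row, then --argument value for the rest. apply_moves: Moves the arm, as the interface text tells. Its arguments: {"type":"object","properties":{"plan":{"type":"array","items":{"type":"array","items":{"type":"number"}}},"newtons":{"type":"number"}},"required":["plan"]}

```bash
ls; mkdir -p pics; python3 - <<'E'
from station import telemetry, eyes, ctrl
import cv2
o=telemetry.get_obs(); print(o); print(ctrl.pinch_z)
for n in ("scene","top"):
    p=eyes.get_image(n); cv2.imwrite(f"pics/{n}0.png",p["img"]); print(n,p["K"],p["pose"])
E
```

```text
pics
{'t': 0.0, 'q': array([-1.22902904e+00,  5.33264657e-02,  1.61431033e+00, -5.10699236e-06,
        1.47601095e+00, -1.19021864e-01]), 'dq': array([-0.00058157, -0.00066773, -0.00078535,  0.00024051, -0.00076355,
       -0.00213707]), 'effort': array([-2.36122207e-03, -3.93689311e+01, -3.70171666e+01, -2.30920614e-04,
        6.98844626e-03, -1.61411950e-06]), 'tool_pos': array([ 0.27780286, -0.55955496,  0.40347175]), 'tool_rot': array([-3.05659232e+00, -7.16953878e-01,  3.66479957e-04]), 'contact_force': array([ 0.23649514, -0.26282361,  0.02322325]), 'wrist_torque': array([-0.02533714, -0.01299606, -0.01446104]), 'grip_force': 0.0, 'opening': 0.08586552032100507}
0.1547
scene [[381.3694831    0.         320.99898381]
 [  0.         381.3694831  204.79699038]
 [  0.           0.           1.        ]] [[-0.67179153 -0.47887141  0.56513566 -0.18490703]
 [-0.74073571  0.43697165 -0.5102611   0.54939761]
 [-0.00259881 -0.76140525 -0.648271    0.89546376]
 [ 0.          0.          0.          1.        ]]
top [[473.91527834   0.         318.07611835]
 [  0.         473.91527834 199.25228348]
 [  0.           0.           1.        ]] [[-0.0109658  -0.99731352  0.07242575  0.43151769]
 [-0.99989957  0.01028627 -0.0097487  -0.11314585]
 [ 0.00897752 -0.07252538 -0.99732616  1.65468279]
 [ 0.          0.          0.          1.        ]]
```

View pics/scene0.png

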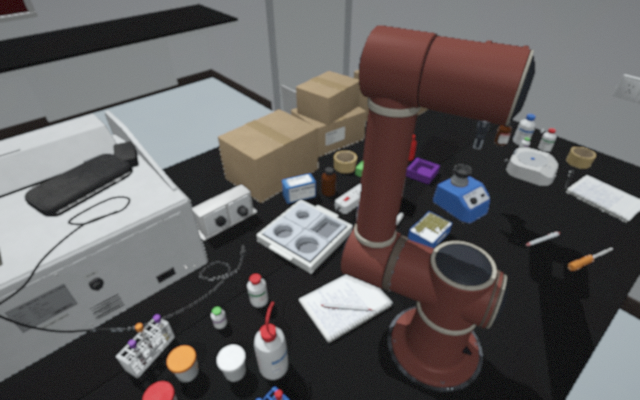

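View pics/top0.png

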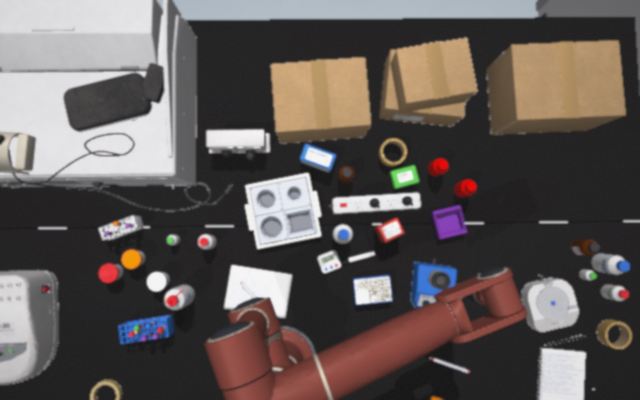

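The top view shows the tray at (283,212), and white bottles at (343,234), (207,241), (172,240), (610,262), (588,275), (616,293). Dark bottles are at (346,173) and (580,246), with red ones at (440,165) and (466,188). Cartons are at (318,157), (403,177) and (389,230). Next I'll measure sizes and heights.

```bash
cat > h.py <<'E'
from station import telemetry, eyes, ctrl
import numpy as np, cv2
from scipy.spatial.transform import Rotation as R
def cloud(p,T=None):
    T=p["pose"] if T is None else T
    z=p["range_z"]; v,u=np.mgrid[:400,:640]; K=p["K"]
    c=np.stack([(u-K[0,2])/K[0,0]*z,(v-K[1,2])/K[1,1]*z,z],-1)
    w=c@T[:3,:3].T+T[:3,3]; w[z<=0]=np.nan
    return w
def wristT(o,p):
    T=np.eye(4); T[:3,:3]=R.from_rotvec(o["tool_rot"]).as_matrix(); T[:3,3]=o["tool_pos"]
    return T@p["hand_eye"]
E
python3 - <<'E'
from h import *
p=eyes.get_image("top"); w=cloud(p)
for n in "large_bottle amber_bottle small_bottle upright_carton medium_bottle low_carton block_72 block_61 block_44 block_rect".split():
    for d in eyes.outline_of(n,p)[:6]:
        q=w[d["region"]]; q=q[~np.isnan(q[:,0])]
        if len(q)<5: continue
        zt=np.percentile(q[:,2],95); t=q[q[:,2]>zt-.015]
        print(n,round(d["confidence"],2),np.round(d["box"]),"ztop",zt.round(3),"top ctr",((t.max(0)+t.min(0))/2)[:2].round(3),"ext",np.ptp(t[:,:2],axis=0).round(3),"all",np.ptp(q[:,:2],axis=0).round(3))
cv2.imwrite("pics/crop1.png",cv2.resize(p["img"][120:270,220:480],None,fx=3,fy=3,interpolation=cv2.INTER_CUBIC))
cv2.imwrite("pics/crop2.png",cv2.resize(np.hstack([p["img"][220:320,540:640],p["img"][220:320,140:240]]),None,fx=4,fy=4,interpolation=cv2.INTER_CUBIC))
E
```

```text
large_bottle 0.78 [333. 223. 354. 243.] ztop 0.133 top ctr [ 0.43  -0.209] ext [0.032 0.035] all [0.061 0.059]
large_bottle 0.69 [280. 180. 312. 213.] ztop 0.042 top ctr [ 0.568 -0.05 ] ext [0.104 0.103] all [0.104 0.103]
amber_bottle 0.58 [430. 161. 448. 178.] ztop 0.107 top ctr [ 0.654 -0.542] ext [0.027 0.029] all [0.049 0.06 ]
amber_bottle 0.58 [455. 183. 475. 198.] ztop 0.107 top ctr [ 0.582 -0.633] ext [0.031 0.031] all [0.052 0.043]
amber_bottle 0.55 [336. 160. 355. 183.] ztop 0.107 top ctr [ 0.632 -0.225] ext [0.03  0.027] all [0.065 0.047]
upright_carton 0.97 [377. 218. 402. 243.] ztop 0.105 top ctr [ 0.441 -0.362] ext [0.072 0.076] all [0.074 0.087]
medium_bottle 0.61 [200. 236. 218. 248.] ztop 0.098 top ctr [0.408 0.248] ext [0.026 0.027] all [0.045 0.046]
medium_bottle 0.6 [332. 226. 352. 247.] ztop 0.133 top ctr [ 0.43  -0.209] ext [0.032 0.035] all [0.061 0.062]
medium_bottle 0.49 [376. 216. 406. 243.] ztop 0.105 top ctr [ 0.441 -0.367] ext [0.072 0.085] all [0.076 0.105]
low_carton 0.82 [300. 144. 339. 169.] ztop 0.076 top ctr [ 0.691 -0.13 ] ext [0.083 0.115] all [0.0
[... 906 characters left out ...]
top ctr [ 0.43  -0.209] ext [0.032 0.035] all [0.063 0.07 ]
block_44 0.94 [278. 178. 310. 213.] ztop 0.042 top ctr [ 0.568 -0.048] ext [0.11  0.106] all [0.11  0.106]
block_44 0.91 [255. 213. 290. 245.] ztop 0.041 top ctr [0.456 0.03 ] ext [0.108 0.109] all [0.108 0.109]
block_44 0.71 [251. 184. 286. 216.] ztop 0.042 top ctr [0.552 0.049] ext [0.109 0.11 ] all [0.111 0.111]
block_44 0.22 [332. 224. 351. 245.] ztop 0.133 top ctr [ 0.43  -0.209] ext [0.032 0.035] all [0.063 0.07 ]
block_rect 0.96 [429. 209. 464. 238.] ztop 0.036 top ctr [ 0.467 -0.579] ext [0.109 0.111] all [0.115 0.121]
block_rect 0.55 [285. 206. 313. 236.] ztop 0.04 top ctr [ 0.477 -0.065] ext [0.099 0.099] all [0.099 0.099]
```

View pics/crop1.png

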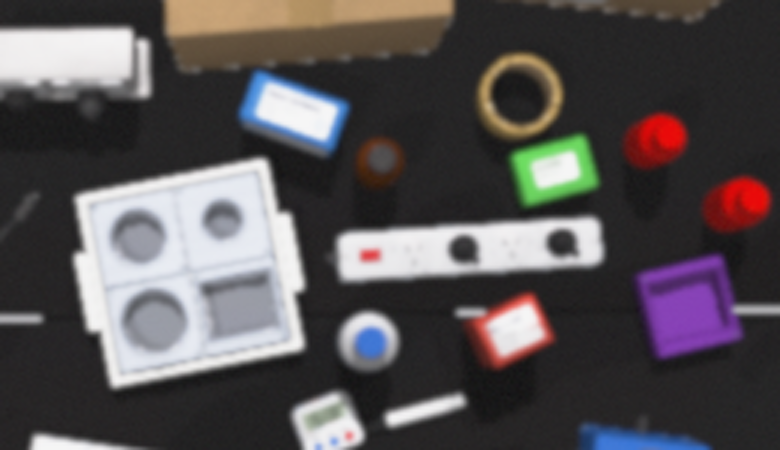

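View pics/crop2.png

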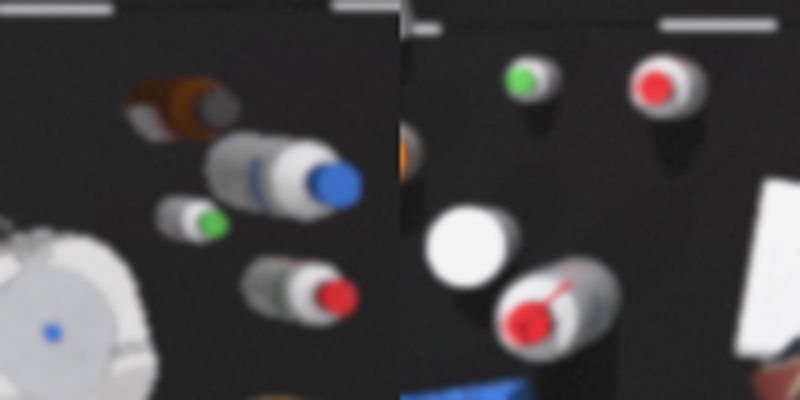

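```bash
python3 - <<'E'
from h import *
p=eyes.get_image("top"); w=cloud(p)
x,y,z=w[...,0],w[...,1],w[...,2]
def rect(m):
    n,l,s,_=cv2.connectedComponentsWithStats(m.astype(np.uint8)); k=1+np.argmax(s[1:,4]); q=w[l==k][:,:2].astype(np.float32)
    return cv2.minAreaRect(q*1000),len(q)
near=lambda a,b,r:(abs(x-a)<r)&(abs(y-b)<r)
print("table z",np.nanmedian(z[near(.45,-.29,.02)]))
print("tray",rect((z>.022)&(z<.05)&near(.512,-.01,.17)))
print("blocks",rect((z>.034)&(z<.05)&near(.512,-.01,.17)))
for a,b in [(.552,.049),(.456,.03),(.57,-.048),(.477,-.065)]:
    q=w[(z<.026)&near(a,b,.042)]; print("pocket",a,b,len(q),((q.max(0)+q.min(0))/2).round(3),np.ptp(q,axis=0).round(3),np.median(q[:,2]))
print("carton",rect((z>.095)&near(.441,-.365,.06)))
print("lowc",rect((z>.065)&near(.69,-.13,.08)))
for n,a,b,h in [("large",.43,-.209,.115),("amber",.632,-.225,.092),("med",.408,.248,.08),("green?",.414,.363,.052)]:
    q=w[(z>h)&near(a,b,.035)];print(n,len(q),((q.max(0)+q.min(0))/2).round(3),np.ptp(q,axis=0).round(3))
    q=w[(z>.02)&near(a,b,.05)];print("   ",len(q),q[:,2].max().round(3),np.ptp(q,axis=0).round(3))
E
```

```text
table z -0.00043912512337795917
tray (((511.987548828125, -8.388397216796875), (221.97970581054688, 249.7357940673828), 10.701879501342773), 3055)
blocks (((516.954833984375, -7.316551208496094), (203.90174865722656, 201.0071258544922), 10.654295921325684), 1449)
pocket 0.552 0.049 241 [0.552 0.046 0.014] [0.06  0.067 0.023] 0.012975257545698504
pocket 0.456 0.03 342 [0.458 0.033 0.014] [0.08  0.072 0.024] 0.012807612809771496
pocket 0.57 -0.048 125 [ 0.57  -0.047  0.015] [0.043 0.039 0.022] 0.01289147666934598
pocket 0.477 -0.065 436 [ 0.478 -0.064  0.014] [0.08  0.08  0.022] 0.012630607487831846
carton (((440.57586669921875, -366.7696838378906), (54.52082061767578, 70.36486053466797), 25.30340576171875), 330)
lowc (((760.89404296875, -129.987060546875), (18.2252254486084, 158.8866729736328), 0.2941860258579254), 572)
large 95 [ 0.433 -0.209  0.127] [0.032 0.035 0.022]
    290 0.138 [0.061 0.061 0.116]
amber 70 [ 0.631 -0.225  0.103] [0.029 0.027 0.021]
    220 0.114 [0.075 0.076 0.094]
med 68 [0.408 0.247 0.091] [0.026 0.026 0.02 ]
    197 0.101 [0.045 0.046 0.081]
green? 34 [0.416 0.363 0.058] [0.02  0.026 0.012]
    89 0.064 [0.031 0.034 0.044]
```

Candidates:
- **large_bottle:** the blue cap at (343,234), 133 mm high, is the match. The blue cap at (610,262) is out of reach.
- **amber_bottle:** the brown one at (346,173) is the match. Not the red ones at (440,165) and (466,188), nor the brown one at (580,246), which is out of reach.
- **small_bottle:** the green cap at (172,240), not (588,275).
- **upright_carton:** the red one at (389,230), 100 mm high. Blue (318,157) is the low carton, and green (403,177) is low clutter.
- **medium_bottle:** the red cap at (207,241), which stays.
- **Pockets:** 61 top-left, 44 top-right, 72 bottom-left and rect bottom-right.

Crops 1 and 2 above confirm these choices.

apply_moves --pt "0.0854 0.294 -0.246 0 -1.11" --pt "0.0854 0.294 -0.246 0 -1.11" --pt "0.0854 0.294 -0.246 0 -1.11" --pt "0.0854 0.294 -0.246 0 -1.11" --pt "0.0854 0.294 -0.246 0 -1.11" --pt "0.0854 0.294 -0.246 0 -1.11" --pt "0.0854 0.294 -0.246 0 -1.11" --pt "0.0854 0.294 -0.246 0 -1.11" --pt "0.0854 0.294 -0.246 0 -1.11" --pt "0.0854 0.294 -0.246 0 -1.11" --pt "0.0854 0.294 -0.246 0 -1.11" --pt "0.0854 0.294 -0.246 0 -1.11" --newtons 40

```text
t: 1.7
tool_pos: [0.4319, -0.2087, 0.4049]
tool_rot: [2.221, 2.221, -0.001]
contact_force: [-0.2, 0.2, 0.7]
opening: 0.0856
grip_force: 0.0
```

```bash
python3 - <<'E'
from h import *
o=telemetry.get_obs(); p=eyes.get_image("wrist"); print(o["t"],o["tool_pos"],R.from_rotvec(o["tool_rot"]).as_matrix().round(3).tolist()); print(p["hand_eye"].round(3))
cv2.imwrite("pics/w1.png",p["img"]); w=cloud(p,wristT(o,p)); x,y,z=w[...,0],w[...,1],w[...,2]
q=w[(z>.115)&(z<.145)&(abs(x-.432)<.04)&(abs(y+.209)<.04)]; print(len(q),((q.max(0)+q.min(0))/2).round(4),np.ptp(q,axis=0).round(3))
E
```

```text
1.7 [ 0.43188822 -0.20871339  0.40489084] [[-0.0, 1.0, -0.0], [1.0, 0.0, -0.001], [-0.001, -0.0, -1.0]]
[[-0.    -0.955 -0.296  0.074]
 [ 1.    -0.     0.001  0.   ]
 [-0.001 -0.296  0.955  0.03 ]
 [ 0.     0.     0.     1.   ]]
1815 [ 0.4335 -0.2095  0.1241] [0.035 0.035 0.018]
```

View pics/w1.png

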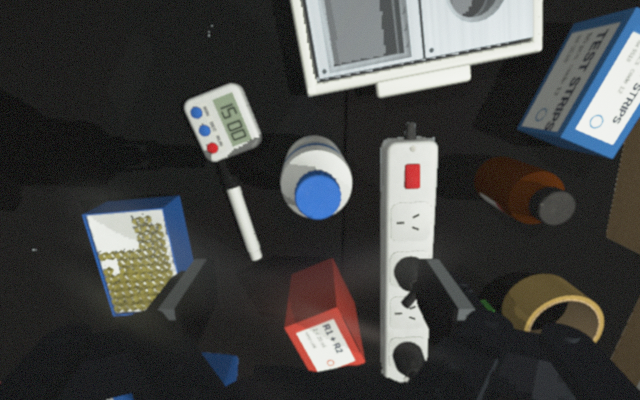

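The picture shows the blue-cap bottle at (317,180), with the strip to its right and the red R1+R2 carton at (325,315). The centre measures (0.4335,-0.2095), so I'll descend, grip and lift.

apply_moves --pt "0.0854 -0.001 0.002 0.04 0" --pt "0.0854 -0.001 0.002 0.08 0" --pt "0.0854 -0.001 0.002 0.12 0" --pt "0.0854 -0.001 0.002 0.15 0" --pt "0.0854 -0.001 0.002 0.168 0" --pt "0.0854 -0.001 0.002 0.168 0" --pt "0.05 -0.001 0.002 0.168 0" --pt "0.05 -0.001 0.002 0.168 0" --pt "0.05 -0.001 0.002 0.168 0" --pt "0.05 -0.001 0.002 0.168 0" --pt "0.05 -0.001 0.002 0.168 0" --pt "0.05 -0.001 0.002 0.168 0" --newtons 40

```text
t: 2.75
tool_pos: [0.434, -0.2101, 0.2376]
tool_rot: [2.22, 2.22, -0.001]
contact_force: [-1.8, -2.2, 2.9]
opening: 0.0597
grip_force: 43.6
```

apply_moves --pt "0.05 0 0 -0.02 0" --pt "0.05 0 0 -0.045 0" --pt "0.05 0 0 -0.07 0" --pt "0.05 0.03 0.003 -0.08 0" --pt "0.05 0.065 0.006 -0.08 0" --pt "0.05 0.1 0.01 -0.08 0" --pt "0.05 0.135 0.013 -0.08 0" --pt "0.05 0.17 0.016 -0.08 0" --pt "0.05 0.205 0.02 -0.08 0" --pt "0.05 0.23 0.023 -0.08 0" --pt "0.05 0.242 0.024 -0.08 0" --pt "0.05 0.242 0.024 -0.08 0"

```text
t: 3.75
tool_pos: [0.4574, 0.0347, 0.316]
tool_rot: [-2.216, -2.225, -0.0]
contact_force: [-0.7, -0.4, -2.3]
opening: 0.0601
grip_force: 44.2
```

```bash
cat > chk.py <<'E'
from h import *
import sys
o=telemetry.get_obs(); p=eyes.get_image("wrist"); print(o["t"],o["tool_pos"].round(4),o["opening"],o["grip_force"])
q=eyes.get_image("scene")
cv2.imwrite(f"pics/{sys.argv[1]}.png",np.vstack([cv2.resize(p["img"],(480,300)),cv2.resize(q["img"][150:300,200:440],(480,300))]))
E
python3 chk.py c2
```

```text
3.75 [0.4574 0.0347 0.316 ] 0.06013643347562513 44.18802905129269
```

View pics/c2.png

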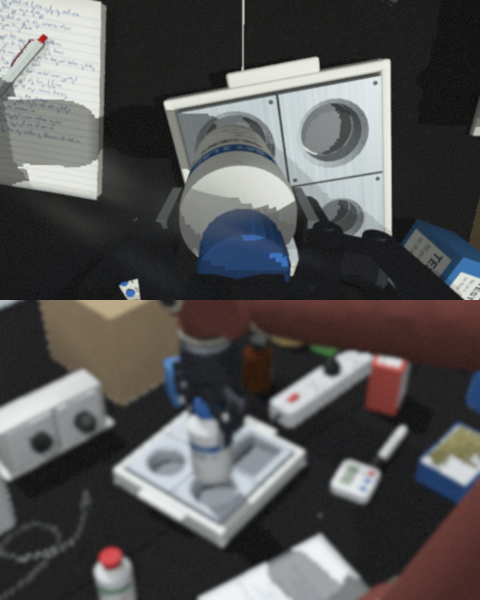

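The bottle is held upright over the 72 pocket. Lowering it now.

apply_moves --pt "0.05 0 0 0.01 0" --pt "0.05 0 0 0.025 0" --pt "0.05 0 0 0.04 0" --pt "0.05 0 0 0.05 0" --pt "0.05 0 0 0.058 0" --pt "0.05 0 0 0.062 0" --pt "0.05 0 0 0.066 0" --pt "0.05 0 0 0.067 0" --pt "0.05 0 0 0.067 0"

```text
t: 4.6
tool_pos: [0.4581, 0.0322, 0.25]
tool_rot: [2.221, 2.221, 0.001]
contact_force: [0.3, -0.1, -2.5]
opening: 0.0596
grip_force: 44.2
```

apply_moves --pt "0.064 0 0 0 0" --pt "0.068 0 0 0 0" --pt "0.075 0 0 0 0" --pt "0.08 0 0 0 0" --pt "0.08 0 0 -0.02 0" --pt "0.08 0 0 -0.05 0" --pt "0.08 0 0 -0.08 0" --pt "0.08 0 0 -0.12 0" --pt "0.08 -0.03 0.02 -0.15 0" --pt "0.08 -0.06 0.04 -0.15 0" --pt "0.08 -0.09 0.06 -0.15 0" --pt "0.08 -0.12 0.08 -0.15 0"

```text
t: 5.6
tool_pos: [0.5388, -0.0891, 0.4017]
tool_rot: [2.219, 2.22, 0.003]
contact_force: [0.9, 0.8, 0.5]
opening: 0.0803
grip_force: 0.0
```

apply_moves --pt "0.0854 -0.03 0.02 0 0" --pt "0.0854 -0.06 0.04 0 0" --pt "0.0854 -0.09 0.06 0 0" --pt "0.0854 -0.12 0.08 0 0" --pt "0.0854 -0.137 0.093 0 0" --pt "0.0854 -0.137 0.093 0 0" --pt "0.0854 -0.137 0.093 0 0"

```text
t: 6.18
tool_pos: [0.6311, -0.2256, 0.3993]
tool_rot: [-2.222, -2.219, 0.0]
contact_force: [-0.8, 0.3, -0.3]
opening: 0.0855
grip_force: 0.0
```

```bash
python3 - <<'E'
from h import *
o=telemetry.get_obs(); p=eyes.get_image("wrist"); print(o["t"],o["tool_pos"])
cv2.imwrite("pics/w3.png",p["img"]); w=cloud(p,wristT(o,p)); x,y,z=w[...,0],w[...,1],w[...,2]
q=w[(z>.092)&(z<.12)&(abs(x-.632)<.04)&(abs(y+.225)<.04)]; print(len(q),((q.max(0)+q.min(0))/2).round(4),np.ptp(q,axis=0).round(3))
for h in np.arange(.04,.1,.01):
    q=w[(abs(z-h)<.005)&(abs(x-.632)<.05)&(abs(y+.225)<.035)]; print(h.round(2),len(q),np.ptp(q[:,0]).round(3) if len(q) else 0)
T=eyes.get_image("top"); w=cloud(T); x,y,z=w[...,0],w[...,1],w[...,2]
q=w[(z>.12)&(z<.16)&(abs(x-.457)<.04)&(abs(y-.032)<.04)]; print("large in",len(q),((q.max(0)+q.min(0))/2).round(4),np.ptp(q,axis=0).round(3))
E
```

```text
6.1833 [ 0.63114528 -0.22556458  0.39934583]
1181 [ 0.6325 -0.227   0.1   ] [0.03  0.031 0.016]
0.04 63 0.045
0.05 71 0.048
0.06 86 0.049
0.07 185 0.051
0.08 1224 0.049
0.09 67 0.031
large in 102 [0.4513 0.0322 0.1349] [0.032 0.034 0.028]
```

View pics/w3.png

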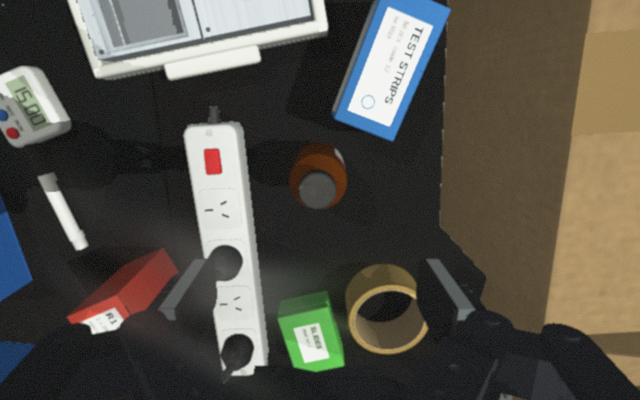

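The amber bottle is at (318,185) with its centre at (0.6325,-0.227). It stands clear of the TEST STRIPS carton and the strip.

apply_moves --pt "0.0854 -0.001 0.001 0.04 0" --pt "0.0854 -0.001 0.001 0.08 0" --pt "0.0854 -0.001 0.001 0.12 0" --pt "0.0854 -0.001 0.001 0.15 0" --pt "0.0854 -0.001 0.001 0.175 0" --pt "0.0854 -0.001 0.001 0.182 0" --pt "0.0854 -0.001 0.001 0.182 0" --pt "0.04 -0.001 0.001 0.182 0" --pt "0.04 -0.001 0.001 0.182 0" --pt "0.04 -0.001 0.001 0.182 0" --pt "0.04 -0.001 0.001 0.182 0" --pt "0.04 -0.001 0.001 0.182 0"

```text
t: 7.28
tool_pos: [0.633, -0.2262, 0.2212]
tool_rot: [2.218, 2.218, 0.003]
contact_force: [-1.0, 1.1, 6.1]
opening: 0.0501
grip_force: 41.9
```

apply_moves --pt "0.04 0 0 0 0" --pt "0.04 0 0 -0.02 0" --pt "0.04 0 0 -0.05 0" --pt "0.04 0 0 -0.08 0" --pt "0.04 0 0 -0.11 0" --pt "0.04 0 0 -0.12 0"

```text
t: 7.78
tool_pos: [0.633, -0.2262, 0.3447]
tool_rot: [2.215, 2.215, 0.005]
contact_force: [-0.3, -0.3, 1.2]
opening: 0.05
grip_force: 42.2
```

apply_moves --pt "0.04 0.02 -0.006 0 0" --pt "0.04 0.05 -0.015 0 0" --pt "0.04 0.085 -0.025 0 0" --pt "0.04 0.12 -0.035 0 0" --pt "0.04 0.155 -0.045 0 0" --pt "0.04 0.19 -0.055 0 0" --pt "0.04 0.22 -0.064 0 0" --pt "0.04 0.245 -0.072 0 0" --pt "0.04 0.265 -0.077 0 0" --pt "0.04 0.274 -0.08 0 0" --pt "0.04 0.274 -0.08 0 0" --pt "0.04 0.274 -0.08 0 0"

```text
t: 8.78
tool_pos: [0.5519, 0.0481, 0.3374]
tool_rot: [2.22, 2.222, -0.001]
contact_force: [-0.5, -0.1, -1.8]
opening: 0.0504
grip_force: 42.2
```

```bash
cat > tray.py <<'E'
from h import *
def pockets(w,wlist):
    x,y,z=w[...,0],w[...,1],w[...,2]
    for n,a,b in wlist:
        q=w[(z<.026)&(z>.005)&(np.hypot(x-a,y-b)<.046)]
        if len(q)>20: print(n,len(q),((q.max(0)+q.min(0))/2).round(4)[:2],np.ptp(q,axis=0).round(3))
L=[("61",.553,.048),("72",.4575,.032),("44",.571,-.047),("rect",.4765,-.065)]
E
python3 - <<'E'
from tray import *
o=telemetry.get_obs(); p=eyes.get_image("wrist"); print(o["t"],o["tool_pos"])
cv2.imwrite("pics/w4.png",p["img"]); pockets(cloud(p,wristT(o,p)),L)
E
```

```text
8.7833 [0.55185643 0.04807281 0.33742596]
61 2291 [0.5524 0.0546] [0.061 0.041 0.015]
72 416 [0.4597 0.0291] [0.055 0.068 0.015]
rect 709 [ 0.4693 -0.0719] [0.068 0.068 0.014]
```

View pics/w4.png

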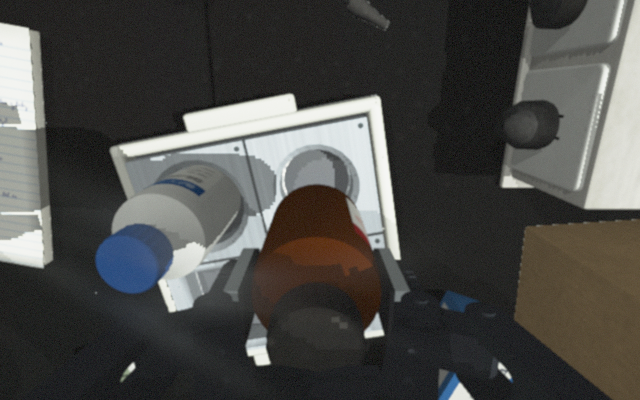

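apply_moves --pt "0.04 -0.0015 0 0.02 0" --pt "0.04 -0.0015 0 0.045 0" --pt "0.04 -0.0015 0 0.065 0" --pt "0.04 -0.0015 0 0.078 0" --pt "0.04 -0.0015 0 0.086 0" --pt "0.04 -0.0015 0 0.092 0" --pt "0.04 -0.0015 0 0.097 0" --pt "0.04 -0.0015 0 0.101 0" --pt "0.04 -0.0015 0 0.103 0" --pt "0.04 -0.0015 0 0.103 0"

```text
t: 9.67
tool_pos: [0.552, 0.0468, 0.2349]
tool_rot: [2.221, 2.221, 0.0]
contact_force: [0.4, -0.3, -0.2]
opening: 0.0505
grip_force: 42.2
```

apply_moves --pt "0.04 0 0 0.0015 0" --pt "0.04 0 0 0.0015 0" --pt "0.055 0 0 0.0015 0" --pt "0.06 0 0 0.0015 0" --pt "0.066 0 0 0.0015 0" --pt "0.072 0 0 0 0" --pt "0.072 0 0 -0.02 0" --pt "0.072 0 0 -0.05 0" --pt "0.072 0 0 -0.08 0" --pt "0.072 0 0 -0.12 0" --pt "0.072 0.02 -0.01 -0.15 0" --pt "0.072 0.05 -0.022 -0.15 0"

```text
t: 10.67
tool_pos: [0.5318, 0.0959, 0.3941]
tool_rot: [2.218, 2.21, 0.016]
contact_force: [1.0, 1.0, 0.3]
opening: 0.0722
grip_force: 0.0
```

apply_moves --pt "0.06 0.03 -0.014 0 0" --pt "0.06 0.06 -0.028 0 0" --pt "0.06 0.095 -0.04 0 0" --pt "0.06 0.13 -0.055 0 0" --pt "0.06 0.165 -0.07 0 0" --pt "0.06 0.2 -0.085 0 0" --pt "0.06 0.23 -0.1 0 0" --pt "0.06 0.255 -0.11 0 0" --pt "0.06 0.265 -0.114 0 0" --pt "0.06 0.265 -0.114 0 0" --pt "0.06 0.265 -0.114 0 0"

```text
t: 11.58
tool_pos: [0.4159, 0.3616, 0.3848]
tool_rot: [2.22, 2.222, -0.0]
contact_force: [0.2, -0.6, 0.2]
opening: 0.0602
grip_force: 0.0
```

```bash
python3 - <<'E'
from h import *
o=telemetry.get_obs(); p=eyes.get_image("wrist"); print(o["t"],o["tool_pos"])
cv2.imwrite("pics/w5.png",p["img"]); w=cloud(p,wristT(o,p)); x,y,z=w[...,0],w[...,1],w[...,2]
s=(abs(x-.416)<.04)&(abs(y-.363)<.04)
for h in np.arange(.01,.07,.006):
    q=w[s&(abs(z-h)<.003)]
    if len(q): print(h.round(3),len(q),((q.max(0)+q.min(0))/2).round(4)[:2],np.ptp(q[:,:2],axis=0).round(3))
T=eyes.get_image("top"); cv2.imwrite("pics/t5.png",cv2.resize(T["img"][160:260,230:330],None,fx=4,fy=4)); w=cloud(T); x,y,z=w[...,0],w[...,1],w[...,2]
for a,b,h in [(.4575,.032,.125),(.5525,.0465,.1)]:
    q=w[(z>h)&(z<.16)&(abs(x-a)<.04)&(abs(y-b)<.04)]; print("in",len(q),((q.max(0)+q.min(0))/2).round(4),np.percentile(q[:,2],80))
E
```

```text
11.5833 [0.41593215 0.36164452 0.38475636]
0.01 20 [0.4183 0.3782] [0.03  0.011]
0.016 32 [0.4168 0.3766] [0.031 0.015]
0.022 27 [0.4167 0.3788] [0.028 0.01 ]
0.028 32 [0.4177 0.379 ] [0.03 0.01]
0.034 38 [0.4177 0.3779] [0.031 0.012]
0.04 154 [0.4181 0.3673] [0.032 0.032]
0.046 319 [0.4177 0.3676] [0.031 0.03 ]
0.052 18 [0.4176 0.3726] [0.022 0.011]
0.058 472 [0.418  0.3672] [0.021 0.022]
in 95 [0.4498 0.0326 0.1376] 0.14401009241404164
in 74 [0.5487 0.0469 0.112 ] 0.11932257817746236
```

View pics/w5.png

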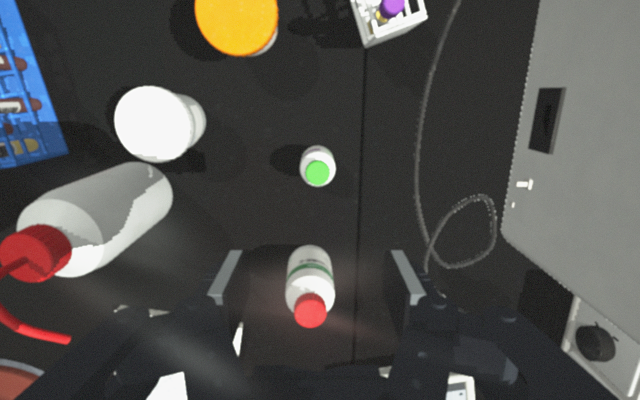

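The green-cap bottle is at (318,170) with its centre at (0.418,0.3673). The medium bottle at (310,300) is 12 cm away. I'll grip high on the body so the fingertips stay above the block top later.

apply_moves --pt "0.06 0.0055 0.002 0.04 0" --pt "0.06 0.0055 0.002 0.08 0" --pt "0.06 0.0055 0.002 0.12 0" --pt "0.06 0.0055 0.002 0.15 0" --pt "0.06 0.0055 0.002 0.175 0" --pt "0.06 0.0055 0.002 0.183 0" --pt "0.06 0.0055 0.002 0.183 0" --pt "0.02 0.0055 0.002 0.183 0" --pt "0.02 0.0055 0.002 0.183 0" --pt "0.02 0.0055 0.002 0.183 0" --pt "0.02 0.0055 0.002 0.183 0" --pt "0.02 0.0055 0.002 0.183 0" --newtons 30

```text
t: 12.68
tool_pos: [0.4191, 0.3679, 0.2045]
tool_rot: [2.22, 2.22, 0.007]
contact_force: [0.6, -0.9, 6.2]
opening: 0.0306
grip_force: 30.0
```

apply_moves --pt "0.02 0 0 0 0" --pt "0.02 0 0 0 0"

```text
t: 12.85
tool_pos: [0.4191, 0.368, 0.2045]
tool_rot: [2.22, 2.221, 0.007]
contact_force: [0.3, -1.8, 6.9]
opening: 0.0311
grip_force: 30.0
```

apply_moves --pt "0.02 0 0 -0.015 0" --pt "0.02 0 0 -0.04 0" --pt "0.02 0 0 -0.075 0" --pt "0.02 0 0 -0.11 0" --pt "0.02 0 0 -0.145 0" --pt "0.02 0 0 -0.175 0" --pt "0.02 0 0 -0.19 0" --pt "0.02 -0.03 0.011 -0.19 0" --pt "0.02 -0.065 0.024 -0.19 0" --pt "0.02 -0.1 0.037 -0.19 0" --pt "0.02 -0.135 0.05 -0.19 0" --pt "0.02 -0.17 0.062 -0.19 0"

```text
t: 13.85
tool_pos: [0.4799, 0.1959, 0.3924]
tool_rot: [2.22, 2.222, 0.002]
contact_force: [1.4, 0.6, 0.1]
opening: 0.0307
grip_force: 29.9
```

apply_moves --pt "0.02 -0.035 0.013 0 0" --pt "0.02 -0.07 0.026 0 0" --pt "0.02 -0.105 0.039 0 0" --pt "0.02 -0.14 0.052 0 0" --pt "0.02 -0.17 0.063 0 0" --pt "0.02 -0.2 0.074 0 0" --pt "0.02 -0.225 0.083 0 0" --pt "0.02 -0.24 0.088 0 0" --pt "0.02 -0.245 0.09 0 0" --pt "0.02 -0.245 0.09 0 0" --pt "0.02 -0.245 0.09 0 0"

```text
t: 14.77
tool_pos: [0.5697, -0.0469, 0.3917]
tool_rot: [-2.22, -2.221, -0.001]
contact_force: [-0.2, 1.0, -0.1]
opening: 0.0308
grip_force: 29.9
```

```bash
python3 - <<'E'
from tray import *
o=telemetry.get_obs(); p=eyes.get_image("wrist"); print(o["t"],o["tool_pos"],o["opening"],o["grip_force"])
cv2.imwrite("pics/w6.png",p["img"]); pockets(cloud(p,wristT(o,p)),L)
E
```

```text
14.7667 [ 0.56965016 -0.0468986   0.39167736] 0.030825850419746535 29.874440677813254
61 280 [0.5654 0.046 ] [0.035 0.057 0.015]
72 645 [0.4705 0.0297] [0.064 0.072 0.015]
44 1436 [ 0.5706 -0.0506] [0.044 0.041 0.015]
rect 4478 [ 0.4784 -0.0673] [0.086 0.084 0.015]
```

View pics/w6.png

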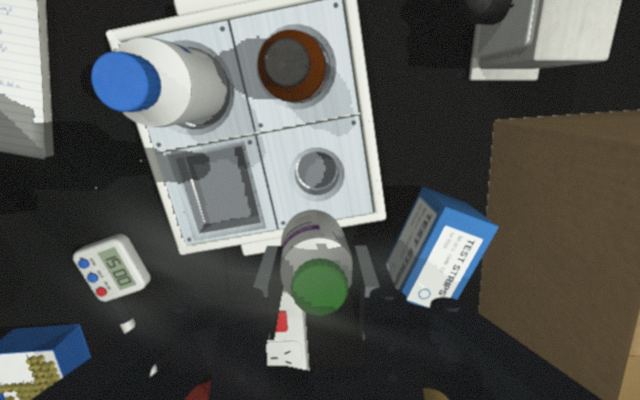

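The small bottle is held above the 44 pocket, seen at (317,173). The pocket centre is about (0.5705,-0.050), so I'll correct 3 mm and lower.

apply_moves --pt "0.02 -0.003 0.001 0.03 0" --pt "0.02 -0.003 0.001 0.065 0" --pt "0.02 -0.003 0.001 0.1 0" --pt "0.02 -0.003 0.001 0.125 0" --pt "0.02 -0.003 0.001 0.14 0" --pt "0.02 -0.003 0.001 0.15 0" --pt "0.02 -0.003 0.001 0.158 0" --pt "0.02 -0.003 0.001 0.165 0" --pt "0.02 -0.003 0.001 0.17 0" --pt "0.02 -0.003 0.001 0.174 0" --pt "0.02 -0.003 0.001 0.174 0"

```text
t: 15.73
tool_pos: [0.5709, -0.0507, 0.2176]
tool_rot: [2.221, 2.221, 0.0]
contact_force: [-0.7, 0.3, -0.1]
opening: 0.0311
grip_force: 29.9
```

apply_moves --pt "0.02 0 0 0.001 0" --pt "0.036 0 0 0.001 0" --pt "0.04 0 0 0.001 0" --pt "0.046 0 0 0.001 0" --pt "0.05 0 0 0 0" --pt "0.05 0 0 -0.02 0" --pt "0.05 0 0 -0.05 0" --pt "0.05 0 0 -0.085 0" --pt "0.05 0 0 -0.12 0" --pt "0.05 0 0 -0.155 0" --pt "0.05 -0.02 -0.008 -0.18 0" --pt "0.05 -0.05 -0.02 -0.18 0"

```text
t: 16.73
tool_pos: [0.5523, -0.1, 0.4062]
tool_rot: [2.209, 2.218, 0.011]
contact_force: [1.1, -0.7, 0.2]
opening: 0.0501
grip_force: 0.0
```

apply_moves --pt "0.0854 -0.03 -0.012 0 0" --pt "0.0854 -0.06 -0.025 0 0" --pt "0.0854 -0.095 -0.04 0 0" --pt "0.0854 -0.13 -0.054 0 -0.1" --pt "0.0854 -0.165 -0.068 0 -0.2" --pt "0.0854 -0.2 -0.083 0 -0.3" --pt "0.0854 -0.235 -0.097 0 -0.4" --pt "0.0854 -0.255 -0.106 0 -0.4416" --pt "0.0854 -0.266 -0.11 0 -0.4416" --pt "0.0854 -0.266 -0.11 0 -0.4416" --pt "0.0854 -0.266 -0.11 0 -0.4416"

```text
t: 17.65
tool_pos: [0.441, -0.3665, 0.3977]
tool_rot: [-1.683, -2.653, -0.001]
contact_force: [0.9, 0.4, -0.5]
opening: 0.0854
grip_force: 0.0
```

```bash
python3 - <<'E'
from tray import *
o=telemetry.get_obs(); p=eyes.get_image("wrist"); M=R.from_rotvec(o["tool_rot"]).as_matrix();print(o["t"],o["tool_pos"],"yaw",np.degrees(np.arctan2(M[1,0],M[0,0])))
w=cloud(p,wristT(o,p)); x,y,z=w[...,0],w[...,1],w[...,2]
q=w[(z>.094)&(z<.11)&(np.hypot(x-.441,y+.367)<.06)]
print(len(q),cv2.minAreaRect((q[:,:2]*1000).astype(np.float32)))
T=eyes.get_image("top"); t=cv2.resize(T["img"][150:260,225:365],None,fx=4,fy=4,interpolation=3)
cv2.imwrite("pics/w7.png",np.vstack([cv2.resize(p["img"],(560,350)),t[:250]])[:600])
w=cloud(T); x,y,z=w[...,0],w[...,1],w[...,2]
for a,b,h in [(.4575,.032,.125),(.5525,.0465,.1),(.571,-.05,.05)]:
    q=w[(z>h)&(z<.16)&(abs(x-a)<.04)&(abs(y-b)<.04)]; print("in",len(q),((q.max(0)+q.min(0))/2).round(4),np.percentile(q[:,2],80))
E
```

```text
17.65 [ 0.44098467 -0.36650288  0.39769402] yaw 115.21410530522003
5738 ((441.0138854980469, -367.871826171875), (55.261898040771484, 70.27973937988281), 24.712421417236328)
in 95 [0.4497 0.0326 0.14  ] 0.14379302688847878
in 74 [0.5465 0.0462 0.113 ] 0.11802794481158606
in 71 [ 0.568  -0.0508  0.0642] 0.07056067711297254
```

View pics/w7.png

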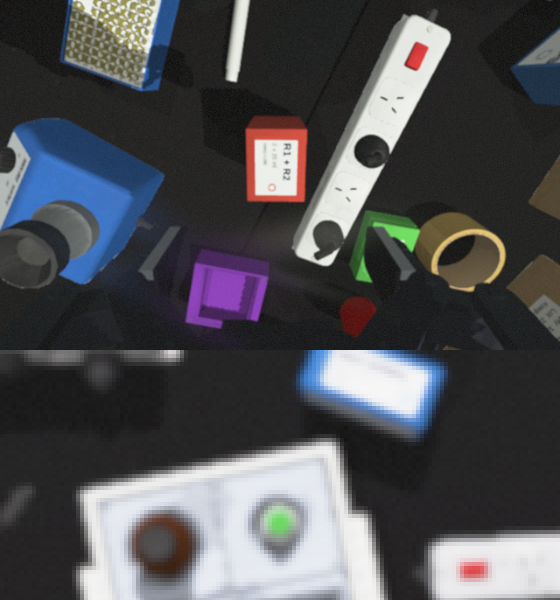

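All three placed bottles have tops at the seated heights: 0.144, 0.118 and 0.071. The carton is at (277,160), aligned with the jaws and clear of the strip.

apply_moves --pt "0.076 -0.001 -0.001 0.04 0.005" --pt "0.076 -0.001 -0.001 0.08 0.005" --pt "0.076 -0.001 -0.001 0.12 0.005" --pt "0.076 -0.001 -0.001 0.15 0.005" --pt "0.076 -0.001 -0.001 0.17 0.005" --pt "0.076 -0.001 -0.001 0.177 0.005" --pt "0.076 -0.001 -0.001 0.177 0.005" --pt "0.045 -0.001 -0.001 0.177 0.005" --pt "0.045 -0.001 -0.001 0.177 0.005" --pt "0.045 -0.001 -0.001 0.177 0.005" --pt "0.045 -0.001 -0.001 0.177 0.005" --pt "0.045 -0.001 -0.001 0.177 0.005" --newtons 35

```text
t: 18.75
tool_pos: [0.4412, -0.3688, 0.2232]
tool_rot: [1.685, 2.646, -0.001]
contact_force: [-0.0, 0.5, 8.2]
opening: 0.0547
grip_force: 38.3
```

```bash
python3 - <<'E'
from h import *
o=telemetry.get_obs(); M=R.from_rotvec(o["tool_rot"]).as_matrix();print(o["t"],o["tool_pos"],"yaw",np.degrees(np.arctan2(M[1,0],M[0,0])),M.round(3).tolist())
# rect pocket from top camera
T=eyes.get_image("top"); w=cloud(T); x,y,z=w[...,0],w[...,1],w[...,2]
m=(z<.02)&(z>.004)&(abs(x-.4765)<.055)&(abs(y+.066)<.055)
n,l,s,_=cv2.connectedComponentsWithStats(m.astype(np.uint8)); q=w[l==1+np.argmax(s[1:,4])]
print(len(q),cv2.minAreaRect((q[:,:2]*1000).astype(np.float32)))
c=np.array([.4755,-.0665]); print("tool shift",M[:,:2].T@np.r_[c-o["tool_pos"][:2],0])
E
```

```text
18.75 [ 0.44119007 -0.36875966  0.22319691] yaw 115.01424269643039 [[-0.423, 0.906, 0.003], [0.906, 0.423, -0.003], [-0.004, 0.002, -1.0]]
429 ((472.97161865234375, -65.83583068847656), (65.98743438720703, 79.85050201416016), 10.667808532714844)
tool shift [0.2593989  0.15890177]
```

apply_moves --pt "0.045 0 0 -0.015 0" --pt "0.045 0 0 -0.04 0" --pt "0.045 0 0 -0.07 0" --pt "0.045 0 0 -0.1 0" --pt "0.045 0.02 0.012 -0.11 0.02" --pt "0.045 0.05 0.03 -0.11 0.06" --pt "0.045 0.08 0.048 -0.11 0.1" --pt "0.045 0.11 0.066 -0.11 0.14" --pt "0.045 0.14 0.084 -0.11 0.18" --pt "0.045 0.17 0.102 -0.11 0.22" --pt "0.045 0.2 0.12 -0.11 0.25" --pt "0.045 0.22 0.133 -0.11 0.25"

```text
t: 19.8
tool_pos: [0.4674, -0.11, 0.3306]
tool_rot: [-2.005, -2.418, -0.001]
contact_force: [1.2, -0.3, -1.2]
opening: 0.055
grip_force: 37.5
```

```bash
python3 - <<'E'
from tray import *
o=telemetry.get_obs(); p=eyes.get_image("wrist"); M=R.from_rotvec(o["tool_rot"]).as_matrix();print(o["t"],o["tool_pos"],"yaw",np.degrees(np.arctan2(M[1,0],M[0,0])),M.round(3).tolist(),o["opening"])
cv2.imwrite("pics/w8.png",p["img"])
w=cloud(p,wristT(o,p)); x,y,z=w[...,0],w[...,1],w[...,2]
q=w[(z<.024)&(z>.006)&(np.hypot(x-.474,y+.066)<.056)]
print(len(q),cv2.minAreaRect((q[:,:2]*1000).astype(np.float32)))
c=np.array([.474,-.0665]); print("tool shift",M[:,:2].T@np.r_[c-o["tool_pos"][:2],0])
E
```

```text
19.8 [ 0.46740284 -0.10999937  0.33063792] yaw 100.69195450827173 [[-0.186, 0.983, 0.0], [0.983, 0.186, 0.001], [0.001, 0.0, -1.0]] 0.05501662567676941
6712 ((464.3067321777344, -65.33033752441406), (84.2667007446289, 72.51864624023438), 10.619939804077148)
tool shift [0.0415202 0.014553 ]
```

View pics/w8.png

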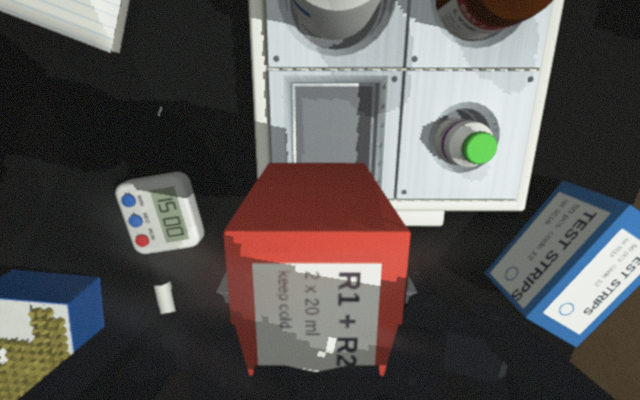

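The carton is held upright and aligned with the pocket's left and right edges (columns 295 to 385). I'll measure the pocket floor in the tray axes, with no more pictures needed.

```bash
python3 - <<'E'
from h import *
o=telemetry.get_obs(); p=eyes.get_image("wrist"); w=cloud(p,wristT(o,p)); z=w[...,2]
m=((z<.02)&(z>.006)).astype(np.uint8); n,l,s,_=cv2.connectedComponentsWithStats(m); k=l[130,335]; q=w[l==k]
M=R.from_rotvec(o["tool_rot"]).as_matrix()
d=(q-o["tool_pos"])@M; print(len(q),np.median(q[:,2]),"tool x",np.percentile(d[:,0],[0,1,50,99,100]).round(4),"tool y",np.percentile(d[:,1],[0,1,50,99,100]).round(4), o["tool_pos"])
E
```

```text
6186 0.013742379368120256 tool x [0.0094 0.0177 0.0486 0.0774 0.0775] tool y [-0.0199 -0.0195  0.0138  0.0463  0.0466] [ 0.46771041 -0.10774868  0.33050854]
```

apply_moves --pt "0.045 0.015 0.005 0 0" --pt "0.045 0.03 0.01 0 0" --pt "0.045 0.04 0.013 0.005 0" --pt "0.045 0.044 0.014 0.015 0" --pt "0.045 0.044 0.014 0.03 0" --pt "0.045 0.044 0.014 0.04 0" --pt "0.045 0.044 0.014 0.045 0" --pt "0.045 0.044 0.014 0.045 0" --pt "0.045 0.044 0.014 0.045 0"

```text
t: 20.65
tool_pos: [0.4734, -0.067, 0.2852]
tool_rot: [-2.005, -2.417, 0.001]
contact_force: [0.6, 0.5, -0.9]
opening: 0.0549
grip_force: 37.6
```

```bash
python3 - <<'E'
from h import *
o=telemetry.get_obs(); p=eyes.get_image("wrist"); M=R.from_rotvec(o["tool_rot"]).as_matrix(); w=cloud(p,wristT(o,p)); z=w[...,2]
print(o["tool_pos"],"yaw",np.degrees(np.arctan2(M[1,0],M[0,0])))
m=((z<.02)&(z>.006)).astype(np.uint8); n,l,s,c=cv2.connectedComponentsWithStats(m)
for k in range(1,n):
    if s[k,4]>150:
        d=(w[l==k]-o["tool_pos"])@M; print(s[k],"tool x",np.percentile(d[:,0],[1,99]).round(4),"y",np.percentile(d[:,1],[1,99]).round(4))
print("shift",M[:,:2].T@np.r_[np.array([.474,-.067])-o["tool_pos"][:2],0])
E
```

```text
[ 0.47336099 -0.06701905  0.28522992] yaw 100.65484389305193
[   0    0   89  110 8029] tool x [0.0659 0.1285] y [-0.2078 -0.1491]
[432   0  49  47 394] tool x [0.1036 0.1285] y [0.0739 0.1009]
[273  65  99  46 970] tool x [0.0627 0.0877] y [-0.0254  0.0347]
[ 269  147   97   16 1431] tool x [0.0265 0.0368] y [-0.0325  0.0334]
[439 175  47  21 355] tool x [0.0031 0.0166] y [0.0898 0.1206]
[  75  236  100   87 5565] tool x [-0.1014 -0.0356] y [-0.1836 -0.1197]
[ 516  246   77   78 1384] tool x [-0.1048 -0.043 ] y [0.1694 0.2078]
[  0 343  61  30 864] tool x [-0.1549 -0.1358] y [-0.2727 -0.2257]
shift [-9.94259329e-05  6.31516441e-04]
```

The pocket is centred across, and its middle lies 3 mm back along tool x. I'll correct that and lower.

apply_moves --pt "0.045 -0.003 0.0005 0.005 0" --pt "0.045 -0.003 0.0005 0.012 0" --pt "0.045 -0.003 0.0005 0.019 0" --pt "0.045 -0.003 0.0005 0.025 0" --pt "0.045 -0.003 0.0005 0.03 0" --pt "0.045 -0.003 0.0005 0.035 0" --pt "0.045 -0.003 0.0005 0.04 0" --pt "0.045 -0.003 0.0005 0.044 0" --pt "0.045 -0.003 0.0005 0.047 0" --pt "0.045 -0.003 0.0005 0.049 0" --pt "0.045 -0.003 0.0005 0.049 0"

```text
t: 21.62
tool_pos: [0.4744, -0.0694, 0.2362]
tool_rot: [-2.004, -2.418, 0.0]
contact_force: [-0.8, 1.2, -1.5]
opening: 0.0545
grip_force: 37.6
```

apply_moves --pt "0.045 0 0 0.001 0" --pt "0.058 0 0 0.001 0" --pt "0.062 0 0 0.001 0" --pt "0.068 0 0 0.001 0" --pt "0.074 0 0 0 0" --pt "0.074 0 0 0 0" --pt "0.074 0 0 -0.02 0" --pt "0.074 0 0 -0.05 0" --pt "0.074 0 0 -0.085 0" --pt "0.074 0 0 -0.12 0" --pt "0.074 0 0 -0.15 0" --pt "0.074 -0.03 0 -0.17 0"

```text
t: 22.62
tool_pos: [0.4801, -0.0967, 0.411]
tool_rot: [1.997, 2.42, 0.005]
contact_force: [0.9, -0.3, 1.2]
opening: 0.074
grip_force: 0.0
```

apply_moves --pt "0.074 -0.04 0 0 0" --pt "0.074 -0.08 0 0 0" --pt "0.074 -0.12 0 0 0" --pt "0.074 -0.16 0 0 0" --pt "0.074 -0.2 0 0 0" --pt "0.074 -0.24 0 0 0" --pt "0.074 -0.24 0 0 0" --pt "0.074 -0.24 0 0 0"

```text
t: 23.28
tool_pos: [0.5245, -0.3368, 0.4059]
tool_rot: [-2.007, -2.415, -0.0]
contact_force: [-0.3, 0.9, 0.1]
opening: 0.0737
grip_force: 0.0
```

```bash
python3 - <<'E'
from h import *
T=eyes.get_image("top"); S=eyes.get_image("scene")
cv2.imwrite("pics/f.png",np.vstack([cv2.resize(T["img"][120:270,140:360],(660,300)),cv2.resize(S["img"][160:310,160:400],(660,300))]))
w=cloud(T); x,y,z=w[...,0],w[...,1],w[...,2]
for n,a,b,h in [("large",.4575,.032,.125),("amber",.5525,.0465,.1),("small",.571,-.05,.05),("carton",.474,-.07,.09),("med",.408,.248,.08),("lowc",.69,-.13,.06)]:
    q=w[(z>h)&(z<.16)&(abs(x-a)<.045)&(abs(y-b)<.045)]; print(n,len(q),((q.max(0)+q.min(0))/2).round(4),np.percentile(q[:,2],[10,50,80]).round(3))
E
```

```text
large 95 [0.4498 0.0327 0.1398] [0.136 0.141 0.144]
amber 72 [0.5512 0.0464 0.1134] [0.112 0.116 0.119]
small 68 [ 0.5679 -0.0508  0.0642] [0.054 0.064 0.071]
carton 366 [ 0.4734 -0.067   0.1066] [0.108 0.112 0.115]
med 70 [0.4083 0.2465 0.0911] [0.086 0.093 0.096]
lowc 469 [ 0.6909 -0.13    0.0705] [0.066 0.07  0.073]
```

View pics/f.png

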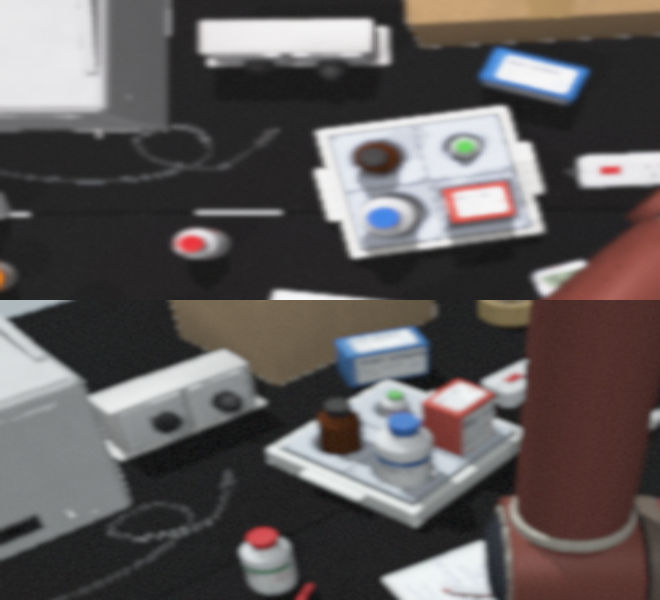

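The final top view shows all four in their pockets and both look-alikes untouched. The large bottle's cap reads about 6 mm off the pocket centre, so I'll check from close by that it isn't leaning.

apply_moves --pt "0.074 0.04 0 0 0" --pt "0.074 0.08 0 0 0" --pt "0.074 0.12 0 0 0" --pt "0.074 0.16 0 0 0" --pt "0.074 0.2 0 0 0" --pt "0.074 0.24 0 0 0" --pt "0.074 0.28 0 -0.02 0" --pt "0.074 0.3 0 -0.02 0" --pt "0.074 0.3 0 -0.02 0" --pt "0.074 0.3 0 -0.02 0" --pt "0.074 0.3 0 -0.02 0"

```text
t: 24.3
tool_pos: [0.4685, -0.0395, 0.4266]
tool_rot: [2.003, 2.42, -0.0]
contact_force: [-0.1, 0.3, 0.2]
opening: 0.0741
grip_force: 0.0
```

```bash
python3 - <<'E'
from h import *
o=telemetry.get_obs(); p=eyes.get_image("wrist"); print(o["tool_pos"])
cv2.imwrite("pics/f2.png",p["img"])
w=cloud(p,wristT(o,p)); x,y,z=w[...,0],w[...,1],w[...,2]
for n,a,b,h,r in [("large",.452,.032,.135,.014),("amber",.5525,.0465,.11,.012),("small",.571,-.05,.062,.008),("carton",.474,-.07,.1,.025),("block",.512,-.008,.03,.02)]:
    q=w[(z>h)&(z<.16)&(np.hypot(x-a,y-b)<r)]
    A=np.c_[q[:,:2]-[a,b],np.ones(len(q))]; f=np.linalg.lstsq(A,q[:,2],rcond=None)[0]
    q2=w[(z>h-.005)&(z<.16)&(np.hypot(x-a,y-b)<.045)]
    print(n,len(q),"slope deg",np.degrees(f[:2]).round(2),"z",f[2].round(4),"ctr",((q2.max(0)+q2.min(0))/2)[:2].round(4))
E
```

```text
[ 0.46851339 -0.03954689  0.42660391]
large 1283 slope deg [ 1.9  -0.32] z 0.1429 ctr [0.4506 0.0332]
amber 769 slope deg [ 1.3  -0.36] z 0.1176 ctr [0.5497 0.046 ]
small 191 slope deg [-0.55 -0.54] z 0.071 ctr [ 0.5682 -0.0513]
carton 2381 slope deg [0.12 0.03] z 0.1131 ctr [ 0.4748 -0.0682]
block 1056 slope deg [0.37 0.61] z 0.0376 ctr [ 0.5119 -0.008 ]
```

View pics/f2.png

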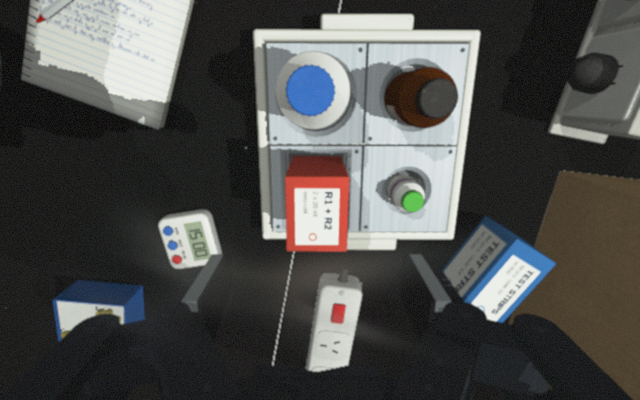

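The tops read 0.143, 0.118, 0.071 and 0.113, each within 1 mm of its seated height. The slopes are about 2° or less, so all four are seated and nothing is touched.

```bash
python3 -c "
from station import ctrl
print(ctrl.finish_job())"
```

```text
the job is handed in; nothing more can be done
None
```

I put the large bottle, amber bottle, small bottle and upright carton in their own pockets, all standing at seated height by the last camera check; I left the medium bottle and low carton where they were and handed the job in at about 24 s.

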